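Hang the amber laser screen on its rail by the side slots

TASK

Lift the amber laser screen out of its rack and hang it on the two headed pins of the rail on the optical breadboard: slide its two slots sideways over the pins until they stop, then let it down so that both pins sit fully home in the notches at the slot ends, and let go. Go by feel and gently, as the rail is clamped by hand and never sits at quite the same place and acrylic cracks; leave the spare screen and everything else on the bench where it is.

Things in the scene. Friction and masses are not known exactly. Their poses are not given: they have to be found in the camera images.
- screen_grip (a point): Centre of the black handle bar (14 mm thick along x, 70 along y, 24 high) on the amber screen; grasp it from above across its thickness. Axes: x the screen's normal, y along the screen, z up. The screen is a flat 5 mm sheet in the plane x = 0, 0.26 to 0.42 kg, upright in the rack, bottom edge 186 mm below this point. Handle tab: y -15 to +15 mm, from the sheet up to the bar.
- screen_sheet (a point): Centre of the amber sheet proper (y -108 to +108, z -41 to +41 mm about this point; 145 mm below the handle bar's centre, 4 mm to its +y side). Axes as the screen's. Only the handle tab and two aluminium ears, 5 mm thick as well, stand up above the sheet; all between and beside them is open.
- slot_left (a point): Pin centre when seated in the notch of the left ear, 43 mm below and 82 mm to the -y side of the handle centre. About this point (mm): slot open to +y; stem (closed end) y -16 to -6, z -61 to +22; lower lip y -6 to +18, top at z -12; upper arm to z +22, underside z +4 over the notch (y -6 to +7), z -2 along the long upper lip (y +7 to +56). So 10 mm between lips, notch 6 higher.
- slot_right (a point): The same point in the right ear, 43 mm below and 53 mm to the +y side of the handle centre. The right ear is equal to the left one (135 mm apart), its slot open to +y too; its slot is entered at the same time.
- stand: Fixed optical breadboard, 260 x 300 x 13 mm, with two posts carrying a 20 x 20 mm aluminium rail along y. Origin on the table below the nominal middle between the rail's two pins, in the plane in which the screen hangs; x the way the pins point (away from the robot), y along the rail, z up. Optics up to 124 mm high at x below -90 mm. Post tops nominally 193 mm high, at x = -34, y = +-100 mm.
- pins_nominal (a point): NOMINAL middle between the pin axes, fixed to the stand, 175 mm up; axes as the stand's. Steel pins, 8 mm diameter, y +-67.5 mm, from rail face x = -5 mm to round heads (22 mm diameter, x +5 to +10 mm). Rail 10 mm up and down of the axes. The rail is hand-clamped: the true pins lie up to 13 mm above or below and up to 7 mm along y either way; not measured: feel for them. They do not give.
- rack: Fixed rack, origin on the table below the screen, same axes as the screen. White base 200 x 130 x 8 mm with two grooves along y (8 mm floor, clear walls up to 38 mm, 7 mm wide): the amber screen stands in the groove at x = 0, a spare black screen in the one at x = -60 mm (towards the robot).
- spare_center (a point): Centre of the spare black screen (170 x 5 x 112 mm, top 120 mm above the table); to be left alone.
- oil_center (a point): Centre of a small amber oil bottle, 28 mm diameter, 55 mm high; leave alone.
- slidebox_center (a point): Centre of a blue slide box, 92 x 172 x 36 mm; leave alone.
- mouse_center (a point): Centre of a black computer mouse, 105 x 60 x 34 mm; leave alone.
- driver_grip (a point): Handle of a hand driver, 170 mm long, lying on the bench; leave alone.
- objcase_center (a point): Centre of a white objective case (round, 42 mm diameter, 68 mm high); leave alone.
- lenstube_center (a point): Centre of a black lens tube (31 mm diameter, 30 mm high); leave alone.
Things that resemble listed ones, but are neither listed nor needed, are in the scene too. Of the things that look like the part that bears screen_grip, the largest one is meant.

How it is judged:
By the outcome, as a careful person would: the job done as asked, in the order asked, and still so for the second after the job is handed in, with the robot touching nothing.
It also fails if it takes over 54 s, if anything falls off the work surface, if the arm or the gripper's body presses on something with over 40 N, if the wrist force passes 120 N, or if a joint passes its speed limit or range.

ROBOT

A 6-joint arm with a two-finger parallel gripper is mounted at the origin on the work surface. World frame = base frame: x ahead of the robot, y to its left, z up, the work surface at z = 0. Lengths are in m, angles in rad, forces in N, time in s.
With the tool pointing down it reaches from about 0.35 to 1 m from the base axis. Payload 7.1 kg.
Tool frame: the origin (TCP) lies between the finger pads; the fingertips stand 22 mm ahead of it and the grasp point (between the pads) lies 3 mm ahead of it; x points along the fingers, y is the direction in which the jaws open and shut, and the axes are right-handed (so a half turn about x gives the same grasp; the last joint's range is limited). The gripper opens to 85 mm and grips with 20 to 120 N. Pads are 22 mm wide; open, the fingers measure 114 mm over their backs; the gripper's body (76 mm by 85 mm) begins 54 mm behind the grasp point. The pads swing forward as they close: fully open they stand 13 mm farther back than shut.
Start: joints at [1.134, 0.423, 1.63, -0, 1.089, -0.019], TCP at [0.254, 0.571, 0.253] pointing down, gripper open.
Joint ranges: [-3, 3], [-0.9, 2.11], [0.09, 2.58], [-1.31, 4.45], [0.11, 2.69], [-2.54, 2.54]. Speed limits (rad/s): [2.39, 2.39, 3.01, 3.14, 3.14, 3.14].

INTERFACE

Orientations are given as a rotation vector (axis times angle).
In Python, from rig import manip gives the robot as it stands. The module is installed in compiled form; this text tells all that it offers. Calls block until the motion is done:
- manip.move_to(position, orientation): joint-space move of the TCP to a pose.
- manip.servo_line(position, orientation=None, rate=0.15): straight line of the TCP; orientation=None keeps the orientation; rate is the mean speed in m/s.
- manip.set_joints(angles): joint-space move.
- manip.command_gripper(opening, f_grip=None): finger opening in m; f_grip is the grip in N (None keeps the last); returns when the fingers have stopped.
- manip.hold(seconds).
- manip.solve_ik(position, orientation): joint angles nearest the present ones, or None.
- manip.camera(name): name is "side" or "top" or "wrist"; returns a dict with "image" (480x640x3 uint8, red, green, blue), "fx", "fy", "cx", "cy" (pixels), "cam_to_world" (4x4, takes a point from camera to world coordinates); the wrist camera has in their place "mount" (4x4, takes a point from camera to tool coordinates, whose origin is the TCP and whose axes are the tool frame's). Camera axes: x right, y down, z forward; pixel columns grow to the right and rows downward; lengths in m; the calibration is good to about 2 mm. A picture is of the moment at which its call begins: read the wrist's pose just before it. There is no depth.
A pose or a line that the arm cannot do raises manip.IKError and nothing moves.
- manip.sign_off(): hands the job in, once; it reports no verdict.
Readings, each from a call of its own:
- manip.get_time(): time.
- manip.get_joint_positions(): joint angles.
- manip.get_joint_vel(): joint speeds.
- manip.get_tau(): joint torques, N m.
- manip.get_position(): TCP position.
- manip.get_ee_rot(): TCP orientation.
- manip.get_contact_force(): force on the tool from outside, world axes, zero at the start.
- manip.get_torque(): the same for the moment, N m.
- manip.get_width(): finger opening in m.
Only numpy, scipy, OpenCV 4.12 (cv2) and the standard library are available. Lean on these libraries where they do the work, as an engineer would, in place of code of your own. Each camera call takes 0.05 s, during which the arm holds its last target. There are 200 camera calls.

## Working session

There is one attempt and no reset: what is moved stays moved. The work goes in short steps, each a Python script; the robot and the scene stay as the last script left them, time stands still between calls to the robot, and variables do not carry over. Pictures are saved under pics/ and viewed, about 8 in all and at most 12, crops included, and the job is handed in when it is done.

```bash
mkdir -p pics
python3 - <<'E'
from rig import manip
import cv2,numpy as np
for n in("side","top"):
    c=manip.camera(n); cv2.imwrite(f"pics/{n}0.png",c["image"][:,:,::-1]); print(n,c["fx"],c["fy"],c["cx"],c["cy"]);print(np.round(c["cam_to_world"],4).tolist())
c=manip.camera("wrist");print(c["fx"],np.round(c["mount"],4).tolist())
cv2.imwrite(f"pics/wrist0.png",c["image"][:,:,::-1])
print(manip.get_time(),manip.get_position(),manip.get_ee_rot(),manip.get_width())
E
```

```text
side 472.4838678742844 472.4838678742844 310.05696901640226 241.92950834777258
[[-0.9985, -0.0422, 0.0338, 0.5331], [-0.0522, 0.5899, -0.8058, 0.9427], [0.0141, -0.8064, -0.5912, 0.8379], [0.0, 0.0, 0.0, 1.0]]
top 522.4977239727486 522.4977239727486 328.30986602426896 238.22200746484563
[[-0.0234, -0.9908, 0.1336, 0.4022], [-0.9996, 0.0251, 0.0111, -0.0199], [-0.0143, -0.1333, -0.991, 1.2506], [0.0, 0.0, 0.0, 1.0]]
341.7745116463299 [[-0.0, -0.2707, 0.9627, -0.1212], [1.0, -0.0003, -0.0, -0.0008], [0.0003, 0.9627, 0.2707, -0.069], [0.0, 0.0, 0.0, 1.0]]
0.15 [0.25340887 0.5708882  0.25271199] [ 0.32677495  1.5460939  -0.32863464] 0.0850628558375993
```

View pics/top0.png

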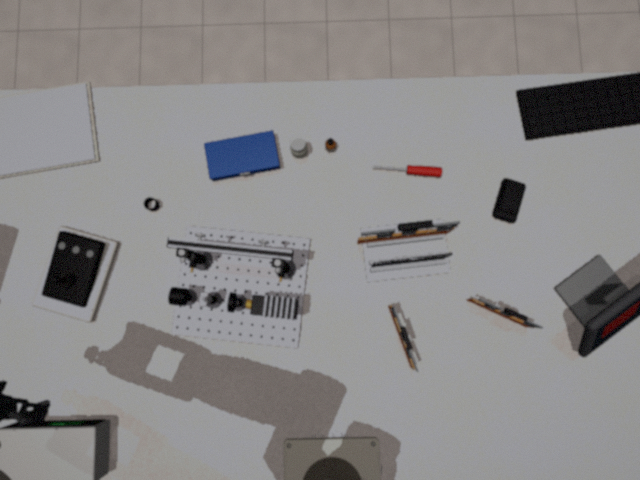

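View pics/side0.png

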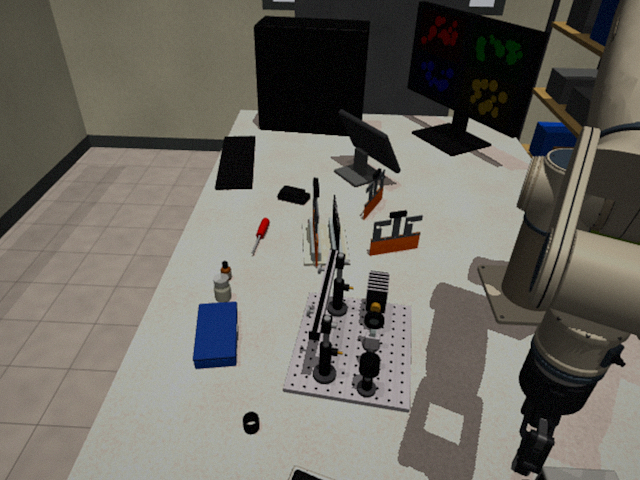

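Top view: the amber screen's rack is at about (408,235), with the handle bar near (415,226). The rail on the breadboard runs (168,242)–(293,255), with its pins toward +x. Two smaller decoy screens are at (403,335) and (505,310). Next I'll get rough positions and take wrist views of each.

```bash
cat > h.py <<'E'
from rig import manip
import cv2,numpy as np
from scipy.spatial.transform import Rotation as R
def grab(n,save=None):
    T=np.eye(4);T[:3,3]=manip.get_position();T[:3,:3]=R.from_rotvec(manip.get_ee_rot()).as_matrix()
    c=manip.camera(n); c["T"]=T@c["mount"] if n=="wrist" else c["cam_to_world"]
    if save: cv2.imwrite(f"pics/{save}.png",c["image"][:,:,::-1]); np.save(f"pics/{save}.npy",np.array([c["fx"],c["fy"],c["cx"],c["cy"],*np.ravel(c["T"])]))
    return c
def load(s):
    v=np.load(f"pics/{s}.npy"); return dict(fx=v[0],fy=v[1],cx=v[2],cy=v[3],T=v[4:].reshape(4,4))
def ray(c,uv):
    d=np.array([(uv[0]-c["cx"])/c["fx"],(uv[1]-c["cy"])/c["fy"],1]); return c["T"][:3,3],c["T"][:3,:3]@d
def onz(c,uv,z):
    o,d=ray(c,uv); return o+d*(z-o[2])/d[2]
def tri(obs):
    A=np.zeros((3,3));b=np.zeros(3)
    for c,uv in obs:
        o,d=ray(c,uv);d=d/np.linalg.norm(d);P=np.eye(3)-np.outer(d,d);A+=P;b+=P@o
    p=np.linalg.solve(A,b); return p,[np.linalg.norm(np.cross(p-ray(c,u)[0],ray(c,u)[1]/np.linalg.norm(ray(c,u)[1]))) for c,u in obs]
def proj(c,p):
    q=np.linalg.inv(c["T"])@np.append(p,1); return np.array([c["cx"]+c["fx"]*q[0]/q[2],c["cy"]+c["fy"]*q[1]/q[2]])
def down(yaw): # tool x down, tool y (jaw) along world direction yaw
    x=np.array([0,0,-1.]);y=np.array([np.cos(yaw),np.sin(yaw),0]);return R.from_matrix(np.c_[x,y,np.cross(x,y)]).as_rotvec()
E
python3 - <<'E'
from h import *
c=grab("top","top1")
for n,uv,z in[("handle",(415,226),.194),("amberL",(358,239),.09),("amberR",(459,226),.09),("railL",(168,242),.185),("railR",(293,255),.185),("plateUL",(183,226),.013),("plateUR",(310,237),.013),("plateLL",(172,334),.013),("plateLR",(298,347),.013),("rackLL",(366,280),.008),("rackLR",(451,273),.008)]:
    print(n,np.round(onz(c,uv,z),3))
print(np.round(R.from_rotvec(manip.get_ee_rot()).as_matrix(),2).tolist())
for y in(0,np.pi):
  print(manip.solve_ik([.43,-.2,.4],down(y)),manip.solve_ik([.45,.2,.4],down(y)))
E
```

```text
handle [ 0.565 -0.186  0.194]
amberL [ 0.555 -0.073  0.09 ]
amberR [ 0.579 -0.3    0.09 ]
railL [0.546 0.323 0.185]
railR [0.513 0.065 0.185]
plateUL [0.607 0.343 0.013]
plateUR [0.573 0.038 0.013]
plateLL [0.352 0.365 0.013]
plateLR [0.315 0.07  0.013]
rackLL [ 0.467 -0.093  0.008]
rackLR [ 0.479 -0.295  0.008]
[[-0.0, 0.41, 0.91], [-0.0, 0.91, -0.41], [-1.0, -0.0, -0.0]]
[-4.60448889e-01  4.23537860e-02  1.78052519e+00 -4.44089210e-16
  1.31871368e+00 -4.60448889e-01] [ 3.94056738e-01  7.39542639e-02  1.74662893e+00 -4.44089210e-16
  1.32100946e+00  3.94056738e-01]
None None
```

Run:
```python
from h import *
p=manip.get_position()
manip.servo_line([p[0],p[1],.36],rate=.3)
manip.move_to([.56,.27,.36],down(-.12)); grab("wrist","ra")
manip.move_to([.56,.15,.36],down(-.12)); grab("wrist","rb")
manip.move_to([.565,-.13,.38],down(.08)); grab("wrist","ha")
manip.move_to([.565,-.23,.38],down(.08)); grab("wrist","hb")
print(manip.get_time())
a=[cv2.imread(f"pics/{n}.png") for n in("ra","rb","ha","hb")]
cv2.imwrite("pics/r.png",np.hstack([x[:, 120:520] for x in a[:2]])); cv2.imwrite("pics/h.png",np.hstack([x[:,120:520] for x in a[2:]]))
```

```text
4.6083
```

View pics/r.png

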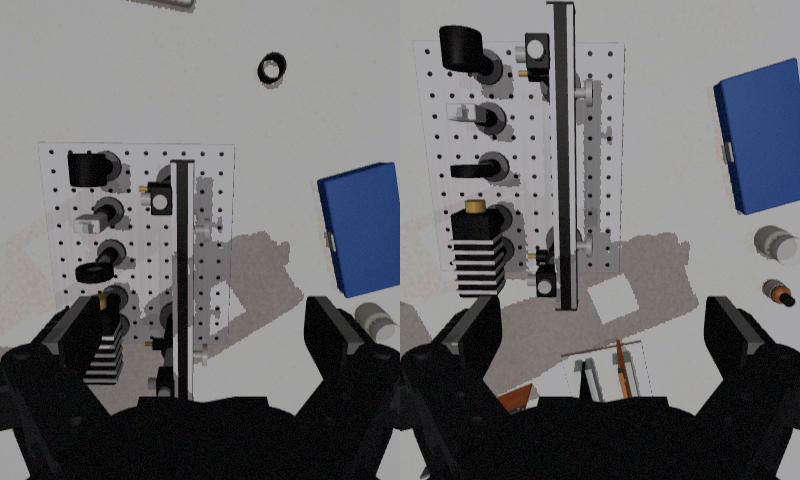

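View pics/h.png

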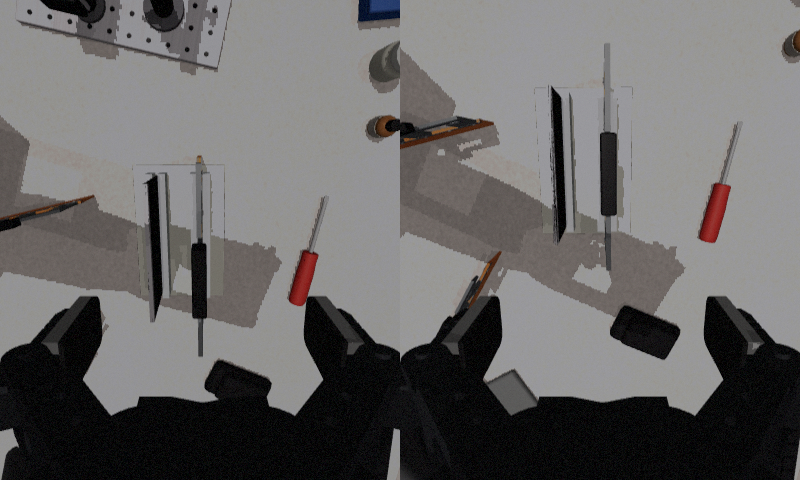

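Rail views: pin heads stick out on the +x side of the rail, at about (213,225) and (203,355) in the left picture and (587,93) and (585,245) in the right. Screen views: handle bar at (199,280) left and (608,173) right, with the spare to its left.

Run:
```python
from h import *
A=cv2.imread("pics/ra.png")[200:380,280:350];B=cv2.imread("pics/rb.png")[80:260,265:335]
f=lambda x:cv2.resize(x,None,fx=3.3,fy=3.3,interpolation=cv2.INTER_CUBIC)
C=np.hstack([f(A),f(B)]);C=np.clip(C.astype(float)*1.3,0,255).astype(np.uint8);cv2.imwrite("pics/pins.png",C);print(C.shape)
# handle bar masks
for n,(x0,x1,y0,y1) in(("ha",(305,335,200,335)),("hb",(310,345,100,235))):
    g=cv2.imread(f"pics/{n}.png")[y0:y1,x0:x1].max(2)
    nl,lab,st,ce=cv2.connectedComponentsWithStats((g<60).astype(np.uint8))
    k=1+np.argmax(st[1:,4]); pts=np.argwhere(lab==k)[:,::-1]+[x0,y0]
    print(n,st[k],ce[k]+[x0,y0],cv2.minAreaRect(pts.astype(np.float32)))
```

```text
(594, 462, 3)
ha [   6   38   16   97 1195] [318.82175732 281.89205021] ((318.5, 286.0), (96.0, 15.0), 90.0)
hb [  10   32   17   85 1361] [328.23365173 173.09992652] ((328.0, 174.0), (84.0, 16.0), 90.0)
```

View pics/pins.png

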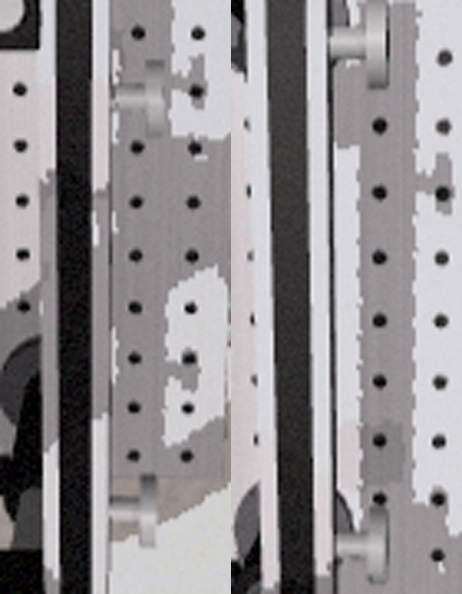

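Run:
```python
from h import *
a,b=load("ra"),load("rb")
pl,e1=tri([(a,(324.2,230.)),(b,(306.2,93.5))]); pr,e2=tri([(a,(322.4,355.2)),(b,(305.9,245.2))])
print("pins",pl,e1,pr,e2,np.linalg.norm(pl-pr),"yaw",np.arctan2(-(pl-pr)[0],(pl-pr)[1]))
H={}
for n,(x0,x1,y0,y1) in(("ha",(305,335,200,335)),("hb",(310,345,100,235))):
    g=cv2.imread(f"pics/{n}.png")[y0:y1,x0:x1].max(2)
    m=g<60; w=m.sum(1); r=np.where(w>9)[0]; r0,r1=r[0],r[-1]+1
    cs=[np.where(m[k])[0].mean()+x0 for k in range(r0+3,r1-3)]
    s,i=np.polyfit(np.arange(r0+3,r1-3)+y0,cs,1)
    H[n]=[(s*(r0+y0)+i,r0+y0-.5),(s*(r1+y0)+i,r1+y0-.5)]; print(n,H[n],w[r0+10],w[r1-10],w[r0-2:r0+3],w[r1-3:r1+3])
c,d=load("ha"),load("hb")
q=[tri([(c,H["ha"][k]),(d,H["hb"][k])]) for k in(0,1)]
for k in q: print(k)
v=q[0][0]-q[1][0]; print(np.linalg.norm(v),np.arctan2(-v[0],v[1]))
for n,cc in(("ha",c),("hb",d)):
  for z in (.194,.206): 
    e=[onz(cc,u,z) for u in H[n]];v=e[0]-e[1]; print(n,z,sum(e)/2,np.linalg.norm(v),np.arctan2(-v[0],v[1]))
# rail & plate yaw from pictures on top of plate in rb
e=[onz(b,u,.013) for u in((345,44),(340,272))]; print("plate right edge",e,np.arctan2(-(e[0]-e[1])[0],(e[0]-e[1])[1]))
```

```text
pins [0.55910436 0.26200521 0.16644345] [np.float64(0.00019174978875637639), np.float64(0.0001917497887562689)] [0.54132769 0.12917883 0.16922539] [np.float64(0.0004203138415521045), np.float64(0.000420313841552052)] 0.134039529734726 yaw -0.133043374797002
ha [(np.float64(318.0552162461351), np.float64(243.5)), (np.float64(319.37437492842696), np.float64(317.5))] 15 15 [ 5  6 14 14 14] [15 14 14  7  2  1]
hb [(np.float64(327.8724880382774), np.float64(132.5)), (np.float64(328.6767942583731), np.float64(214.5))] 17 16 [ 0  6 14 16 17] [16 16 14  7  4  0]
(array([ 0.56237078, -0.15042571,  0.18868653]), [np.float64(0.00033334417364472524), np.float64(0.0003333441736447537)])
(array([ 0.56891944, -0.21956547,  0.20444094]), [np.float64(6.364757613112669e-05), np.float64(6.364757613088684e-05)])
0.07121370777046014 0.09443460495481124
ha 0.194 [ 0.56559262 -0.18702365  0.194     ] 0.07658469730370536 0.09425311616700864
ha 0.206 [ 0.56534191 -0.18209836  0.206     ] 0.07359142259191126 0.09425311616700958
hb 0.194 [ 0.5659865  -0.18610942  0.194     ] 0.07128390064009449 0.09392475315718739
hb 0.206 [ 0.56571943 -0.18516597  0.206     ] 0.0684961844677764 0.09392475315718647
plate right edge [array([0.60936414, 0.3335309 , 0.013     ]), array([0.57157336, 0.03851908, 0.013     ])] -0.12740535704559894
```

Run:
```python
from h import *
P=np.array([.5657,-.1855]);o=down(.094)
F=manip.get_contact_force
manip.command_gripper(.045)
manip.move_to([*P,.29],o); print("free",F(),manip.get_torque())
manip.servo_line([*P,.197],rate=.08); print("down",F())
manip.command_gripper(.01,80); print("closed",F(),manip.get_width(),manip.get_torque(),manip.get_time())
for z in(.205,.22,.26): manip.servo_line([*P,z],rate=.06); print(z,F(),manip.get_torque(),manip.get_width())
print(manip.get_position(),manip.get_time())
grab("wrist","g1");grab("side","g1s")
a=cv2.imread("pics/g1.png")[:,120:520];b=cv2.imread("pics/g1s.png")[120:320,230:430]
cv2.imwrite("pics/g.png",np.hstack([a,cv2.resize(b,None,fx=2,fy=2.4)]))
```

```text
free [ 0.24318731 -0.78301341  1.60157323] [-0.01432073 -0.01364384  0.00417372]
down [ 0.00196976 -0.13396109 -0.20694972]
closed [ 0.06290748 -0.15786237  3.53864707] 0.01314435423408412 [-0.01186239 -0.01373032  0.01169363] 7.2667
0.205 [ 0.64682646 -0.10007962 -3.80447572] [-0.03364584 -0.1828071   0.01385264] 0.012671708788009602
0.22 [-0.3860395   0.79434189 -4.3598959 ] [-0.0449212  -0.00833352 -0.00705679] 0.012835250066507174
0.26 [-0.71636648 -0.9104998  -3.30236334] [-0.02075486 -0.04825486  0.00252357] 0.01268961393332983
[ 0.56545012 -0.18543058  0.25979667] 8.7667
```

View pics/g.png

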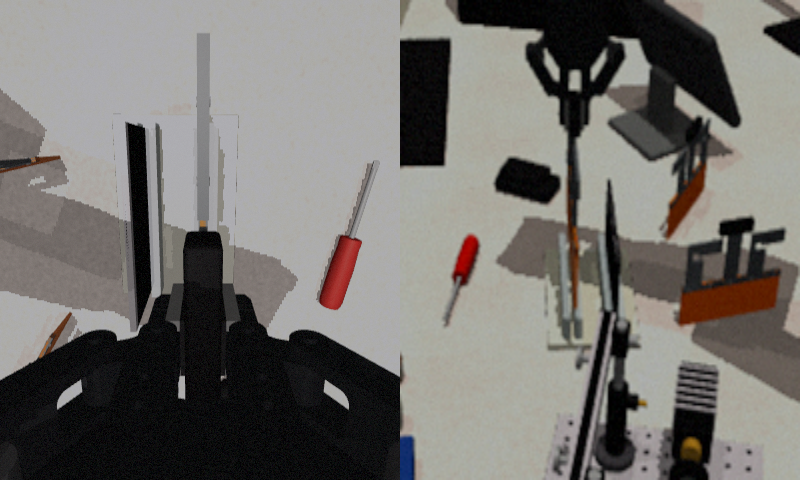

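Screen held, hanging straight (handle at col 202, the right ear in line above it at (203,35)); the rack and spare are undisturbed. Now to staging on the +x side of the rail.

```bash
cat >> h.py <<'E'
S=np.array([.5453,.1962]);YAW=-.13
ux=np.array([np.cos(YAW),np.sin(YAW)]);uy=np.array([-ux[1],ux[0]])
def st(x,y,z): return np.r_[S+x*ux+y*uy,z]   # stand frame (mm-level nominal from vision) -> world
def inst():
    p=manip.get_position();d=p[:2]-S;return np.r_[d@ux,d@uy,p[2]]
def fs(n=4):
    a=[]
    for _ in range(n): a.append(np.r_[manip.get_contact_force(),manip.get_torque()]);manip.hold(.02)
    a=np.mean(a,0);r=lambda v:[v[:2]@ux,v[:2]@uy,v[2]]
    return np.r_[r(a[:3]),r(a[3:])]
E
python3 - <<'E'
from h import *
manip.servo_line([.63,-.18,.31],rate=.2)
manip.move_to(st(.07,-.028,.31),down(YAW))
manip.servo_line(st(.06,-.028,.245),rate=.12)
manip.hold(.2)
for _ in range(3): print(np.round(fs(),3))
print(inst(),manip.get_time())
c=grab("wrist","s1")
print(proj(c,st(.005,.0675,.168)),proj(c,st(-.005,.0675,.168)))
cv2.imwrite("pics/s1c.png",c["image"][:,:,::-1][0:480,60:560])
E
```

```text
[ 0.32  -0.082 -2.918 -0.011  0.007  0.011]
[-2.000e-03 -1.380e-01 -3.126e+00 -6.000e-03 -1.300e-02 -1.300e-02]
[ 2.910e-01 -2.520e-01 -3.879e+00  1.000e-03 -1.300e-02 -0.000e+00]
[ 0.06014919 -0.02791185  0.24539611] 11.8083
[220.89546455  92.69384982] [202.29109222  92.69719773]
```

View pics/s1c.png

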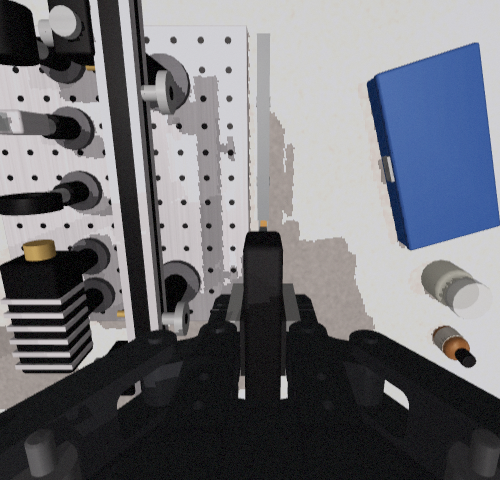

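Pin head seen at crop (160,93), predicted (161,93), so agreement is under a millimetre. Inserting along -x through the windows, by feel.

Run:
```python
from h import *
f0=np.mean([fs() for _ in range(4)],0);np.save("f0.npy",f0)
ok=True
for x in(.04,.025,.018,.012,.008,.005,.003,.0015):
    manip.servo_line(st(x,-.028,.245),rate=.06); f=fs()-f0
    if abs(f[:3]).max()>3: ok=False;print("hit",x,f);break
print(np.round(f,2),inst(),manip.get_time())
if ok:
  x=.0015
  while x>-.009:
    x-=.001; manip.servo_line(st(x,-.028,.245),rate=.02); f=fs(6)-f0; print(round(x,4),np.round(f,2))
    if f[0]>2 or abs(f[4])>.12: break
print(inst(),manip.get_time())
```

```text
[-0.33 -0.13  0.4   0.01 -0.02  0.01] [ 0.00150229 -0.02800381  0.24502027] 15.0583
0.0005 [ 0.48  0.06  0.33 -0.01 -0.02  0.01]
-0.0005 [ 0.33  0.15  0.13 -0.01  0.   -0.01]
-0.0015 [ 0.07  0.05  0.09  0.01 -0.03  0.01]
-0.0025 [ 1.33  0.04 -0.67  0.   -0.37  0.07]
[-0.00225554 -0.02796028  0.24506827] 16.4583
```

Rail face touched at x = -2.4 mm, as expected. Back off to x = 0 and lower until the long lips touch the pins.

Run:
```python
from h import *
f0=np.load("f0.npy")
manip.servo_line(st(0,-.028,.245),rate=.03); f0=np.mean([fs() for _ in range(3)],0);np.save("f0.npy",f0)
z=.245
while z>.203:
    z-=.003 if z>.229 else .001; manip.servo_line(st(0,-.028,z),rate=.04); f=fs(5)-f0
    if z<.2285: print(round(z,4),np.round(f,2))
    if f[2]>1.8 or abs(f[3])>.15 or abs(f[:2]).max()>2.5: break
print(inst(),manip.get_time())
```

```text
0.227 [-0.14  0.11  0.03  0.02  0.03 -0.01]
0.226 [-0.01  0.17  0.18 -0.01 -0.    0.01]
0.225 [ 0.07  0.14  0.21 -0.02 -0.01 -0.01]
0.224 [-0.24 -0.15 -0.35  0.03  0.01 -0.02]
0.223 [ 0.23  0.04  0.04  0.01  0.01 -0.01]
0.222 [-0.2   0.14 -0.25  0.02 -0.02 -0.01]
0.221 [-0.14  0.07  0.07  0.    0.    0.01]
0.22 [-0.01  0.39  0.12  0.03  0.04 -0.01]
0.219 [-0.29  0.39  0.33  0.01  0.01 -0.01]
0.218 [-2.58 -1.12  8.07 -0.2   0.45 -0.03]
[ 1.62679655e-04 -2.79699941e-02  2.18644779e-01] 21.9083
```

Run:
```python
from h import *
manip.servo_line(st(0,-.028,.2198),rate=.02); f0=np.mean([fs() for _ in range(3)],0);np.save("f0.npy",f0);print(f0,inst())
y=-.028
while y<.026:
    y+=.003 if y<-.013 else .002 if y<.009 else .001; manip.servo_line(st(0,y,.2198),rate=.04); f=fs(4)-f0
    print(round(y,4),np.round(f,2))
    if f[1]<-2 or abs(f[[0,2]]).max()>4: break
print(inst(),manip.get_time())
```

```text
[-1.18594843e-01 -1.30290466e-01 -3.42297006e+00 -2.68316379e-02
  6.11942484e-04  2.88532765e-03] [-1.30183956e-04 -2.80518183e-02  2.19412542e-01]
-0.025 [ 0.63 -0.05  0.29  0.01 -0.02  0.  ]
-0.022 [ 0.19  0.19 -0.04  0.03  0.05 -0.01]
-0.019 [-0.18  0.6   0.31  0.01 -0.02 -0.01]
-0.016 [ 0.27  0.33  0.11  0.03  0.01 -0.02]
-0.013 [-0.23  0.11  0.44  0.02 -0.02 -0.  ]
-0.01 [-0.12 -0.17  0.31  0.04 -0.01 -0.03]
-0.008 [ 0.44  0.31 -0.05  0.02  0.03  0.02]
-0.006 [ 0.73 -0.05  0.39  0.03 -0.    0.  ]
-0.004 [ 0.19  0.27  0.27  0.04 -0.01 -0.01]
-0.002 [-0.56 -0.11 -0.21  0.02  0.02 -0.02]
-0.0 [-0.01 -0.07  0.    0.01  0.01 -0.03]
0.002 [ 0.2   0.03  0.51  0.01 -0.    0.  ]
0.004 [ 0.14  0.21 -0.26  0.    0.02  0.  ]
0.006 [ 0.11  0.2   0.42  0.    0.02 -0.  ]
0.008 [-0.26  0.5  -0.06  0.02  0.    0.02]
0.01 [-0.11  0.26  0.33  0.04  0.   -0.01]
0.011 [ 0.16 -0.13  0.25  0.02  0.    0.02]
0.012 [ 0.3  -0.18  0.2   0.01 -0.02 -0.01]
0.013 [ 0.17  0.69  0.48  0.02 -0.01 -0.01]
0.014 [-0.09  0.03 -0.29  0.03 -0.   -0.03]
0.015 [ 0.33  0.2   0.25  0.01  0.01 -0.01]
0.016 [ 0.66 -0.03 -0.24  0.01 -0.02  0.  ]
0.017 [ 0.21 -1.36  0.69 -0.25 -0.    0.  ]
0.018 [ 0.56 -4.87  0.09 -0.9  -0.13  0.06]
[-1.12744081e-04  1.71047899e-02  2.19581166e-01] 29.9583
```

Stopped at y ≈ 16.8 mm (predicted 16.5). Ease off 1 mm and let down.

Run:
```python
from h import *
f0=np.load("f0.npy"); y=.0158
manip.servo_line(st(0,y,.2198),rate=.02); print(np.round(fs()-f0,2))
z=.2198
while z>.2095:
    z-=.001 if z>.2145 else .0005; manip.servo_line(st(0,y,z),rate=.02); f=fs(5)-f0; print(round(z,4),round(inst()[2],4),np.round(f,2))
    if f[2]>2.5 or abs(f[:2]).max()>3: break
print(inst(),manip.get_time())
```

```text
[-0.17  0.08  0.19  0.04 -0.01  0.  ]
0.2188 0.2188 [ 0.11  0.53 -0.23 -0.01 -0.01  0.  ]
0.2178 0.2178 [ 0.32  0.15  0.27  0.02  0.01 -0.01]
0.2168 0.2168 [ 0.21 -0.01  0.46  0.04 -0.01  0.02]
0.2158 0.2158 [-0.04  0.16 -0.07  0.02  0.02 -0.  ]
0.2148 0.2148 [ 0.52  0.17  0.28  0.02 -0.    0.01]
0.2138 0.2138 [ 0.12 -0.   -0.11  0.03  0.01 -0.02]
0.2133 0.2133 [ 0.35 -0.04  0.49  0.02  0.02 -0.01]
0.2128 0.2129 [ 0.32  0.16  1.    0.01 -0.01  0.01]
0.2123 0.2127 [-1.36 -0.4   5.75 -0.11  0.23 -0.02]
[1.43630973e-04 1.58892710e-02 2.12701960e-01] 33.2833
```

Seated 6.1 mm below first lip contact, as the notch depth predicts. Release and check.

Run:
```python
from h import *
grab("side","e0")
manip.command_gripper(.024,20); manip.hold(.2); print(manip.get_width(),fs())
manip.command_gripper(.045)
manip.servo_line(st(0,.0158,.27),rate=.08)
manip.servo_line(st(0,.0158,.33),rate=.2); print(fs(),manip.get_time())
grab("wrist","e1");manip.hold(.5);grab("side","e2")
a=cv2.imread("pics/e1.png")[:,120:520];b=cv2.resize(cv2.imread("pics/e2.png")[220:420,260:420],(400,480),interpolation=cv2.INTER_CUBIC)
cv2.imwrite("pics/e.png",np.hstack([a,b]));print(manip.get_time())
```

```text
0.024089717524614817 [ 0.03131316  0.10002068 -0.10651874  0.01471902 -0.02146447  0.01075808]
[-0.1368995  -0.35921836 -0.5117071  -0.01672163 -0.00309666 -0.00245672] 35.5917
36.1917
```

View pics/e.png

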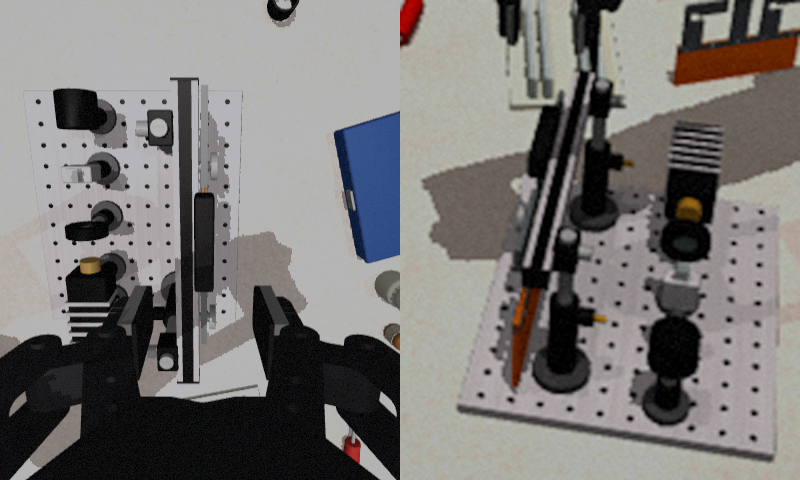

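The screen hangs parallel to the rail with the handle at (204,243) and the pin heads outside the ears. I'll do a numeric check of the handle's place and stillness, then hand in.

Run:
```python
from h import *
def bar(im):
    g=im[180:310,300:345].max(2)<60; n,l,s,c=cv2.connectedComponentsWithStats(g.astype(np.uint8)); k=1+np.argmax(s[1:,4]); return s[k]+[300,180,0,0,0]
c=load("e1"); print("seen",bar(cv2.imread("pics/e1.png")))
for z in (.2217,): print("predicted top ends",proj(c,st(0,.0158+.035,z)),proj(c,st(0,.0158-.035,z)))
d=grab("wrist"); print("now",bar(d["image"]),manip.get_time())
manip.sign_off()
```

```text
seen [ 314  192   20  100 1948]
predicted top ends [324.47961849 196.24032366] [324.35615451 292.70955373]
now [ 313  193   20   99 1937] 36.2417
the job is handed in; nothing more can be done
```

The amber screen is hanging on both rail pins, released and clear of the gripper. I handed the job in at about 36 s of the 54 s allowed; no verdict is reported.

- **Finding and grasping:** I located the handle and pins from two wrist-camera views each. Grip was 80 N, and the screen lifted straight up out of the rack.
- **Hanging by feel:**
  - I brought the slots over the pin heads until the sheet touched the rail face at x = −2.4 mm, then backed off.
  - The long upper lips met the pins at a tool height of 0.2187 m.
  - The slots slid +y to a stop at 16.8 mm, where 16.5 mm was predicted. I eased off 1 mm and let the screen down.
- **Seating:** The screen came to rest 6.1 mm below first lip contact, where the notch depth is 6 mm, so both pins are home. The largest contact force I read was about 8 N.
- **Last checks:** After release the tool force was about zero. The handle bar's top edge spans image rows 192–292, against a prediction of 196–293. The 4-pixel difference at one end probably comes from the visible end face. Two images about 0.6 s apart differ by no more than 1 pixel, so the screen was still. The last images showed nothing else on the breadboard displaced. No check failed.

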